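# Lift the red carrier out of its deep well with the quarter-turn key

## Task

Take the orange-handled lifting key from its stand, lower it into the deep well that holds the red-headed carrier, gently feel for the slot in the carrier's swivel head, quarter-turn the key under it and lift the carrier out. Set the carrier down gently, upright on the floor of the blue tray, then free the key and hang it back in its stand. Never press or pull hard with the key, touch the carriers with the key only, leave the white-headed carrier in its well and do not disturb the bottle, the marker or the loose cap.

Things in the scene. Friction and masses are not known exactly. Their poses are not given: they have to be found in the camera images.
- block: Fixed light grey metal block, white jacket, 98 x 158 mm, 120 mm tall; origin at the centre of its underside. Two square wells 46 mm wide, open at the top, centres at block x = 0, y = -36 and +36 mm, floors 12 mm above the underside. Yaw within 0.35 rad of facing the robot. One carrier in each well; which one is where varies.
- carrier_red_center (a point): The carrier to retrieve: loose, 130 to 200 g, at the bottom of a well with 2 mm play all round. Point at its centre, 17.5 mm above its underside; z up, x and y along the sides of its 42 x 42 x 18 mm aluminium foot, parallel to the block's within 0.1 rad (the well keeps the foot from turning). On the foot is a round slotted head with a red rim (see carrier_red_top).
- carrier_red_top (a point): Centre of the red head's top, 35 mm above the underside; axes as the foot's. Rim 37 mm diameter. Steel plate 30 to 34.5 mm above the underside with a slot 10 x 28 mm; under it a round chamber, 28 mm diameter, 12 mm high. The head swivels stiffly (0.12 N m friction): in the well the slot lies anywhere within 0.8 rad of the foot's x axis; this pose does not show it, so feel for it.
- carrier_white_center (a point): The other carrier, the same but with a white head rim, in the other well; stays there. Point and axes as for the red one.
- key_grip (a point): Lifting key, loose, 110 g, upright in its stand at the start. Point in the middle of the flat orange handle; z up along the key. Handle 30 mm along key x, 14 mm thick along key y (grasp across y), from 28 mm below to 25 mm above this point. Below it a black collar, 42 mm diameter, from 36 to 30 mm below this point. Starts with key x within 0.5 rad of world x.
- key_bar (a point): Middle of the underside of the key's white nylon cross bar, 148 mm below key_grip on a 6 mm steel shaft; the bar lies along key x: 22 mm long, 6 wide, 6 high. On the plate it stops; in line with the slot (to about 0.15 rad) it drops through into the chamber, 13 mm down. Turned there by 1.0 to 1.57 rad from the slot it lifts the carrier; turned back in line it comes out.
- stand: Fixed grey tube on a black disc (84 mm diameter); origin at the centre of its underside. Tube open at the top, 118 mm high, outside 44 mm, bore 30 mm. The key hangs in it with its collar on the rim: key_grip is then 154 mm above the origin.
- tray: Fixed blue open tray, 138 mm along its x, 118 mm along y, 54 mm tall, walls and floor 2 mm thick; origin at the centre of its underside. Yaw within 0.3 rad of the world's.
- bottle: Bystander: white-capped bottle, 66 mm diameter, 106 mm tall, standing. Origin at its underside.
- marker: Bystander: black marker pen, 137 mm long, lying on the worktop.
- cap: Bystander: small loose blue screw cap, 22 mm diameter, 14 mm tall.

How it is judged:
By the outcome, as a careful person would: the job done as asked, in the order asked, and still so for the second after the job is handed in, with the robot touching nothing.
It also fails if it takes over 72 s, if anything falls off the work surface, if the arm or the gripper's body presses on something with over 40 N, if the wrist force passes 120 N, or if a joint passes its speed limit or range.

## Robot

A 7-joint arm with a two-finger parallel gripper is mounted at the origin on a cart in front of the work surface, level with it; the furniture and walls round the work are solid. World frame = base frame: x ahead of the robot, y to its left, z up, the work surface at z = 0. Lengths are in m, angles in rad, forces in N, time in s.
With the tool pointing down it reaches from about 0.35 to 0.9 m from the base axis. Payload 7.2 kg.
Tool frame: the origin (TCP) lies midway between the tips of the shut fingers; the grasp point (between the pads) lies 19 mm behind it (arm.tcp_to_grasp is the distance from the TCP to the grasp point, in m); z points along the fingers, y is the line along which they close (so a half turn about z gives the same grasp; the last joint's range is limited). The gripper opens to 88 mm and grips with 3 to 60 N. Pads are 20 mm wide; open, the fingers measure 115 mm over their backs; the gripper's body (75 mm by 178 mm) begins 61 mm behind the grasp point.
Start: joints at [1.169, 0.411, -0.013, 1.596, 0.006, 1.134, -0.082], TCP at [0.205, -0.591, 0.195] pointing down, gripper open.
Joint ranges: [-2.95, 2.95], [-0.29, 1.99], [-1.47, 1.44], [0.14, 2.54], [-1.03, 4.17], [0.13, 1.85], [-2.86, 2.86]. Speed limits (rad/s): [2.39, 2.39, 3.01, 3.01, 3.14, 3.14, 3.14].

## Interface

Orientations are given as a unit quaternion [w, x, y, z].
In Python, from plant import arm, eyes gives the robot as it stands.
- The arm moves only by the tool send_rows, never from a script. Its argument "series" is a list of rows, each an object of numbers: "gripper": the closure, from -1 (fully open) to 1 (shut); "tx", "ty", "tz": the shift along the tool's x, y, z in mm; "wx", "wy", "wz": the turn, a rotation vector about the tool's x, y, z in degrees. A call has 1 to 20 rows; each row is the pose to reach, as a shift and turn from the pose commanded when the call began, along the tool's axes at that moment; what a row does not reach only later rows make up. A row lasts 1/12 s, in which the tool goes at most 41.7 mm and 7.16 degrees, less where a joint would pass 70% of its speed; a pose out of reach is approached as far as the arm can. A call with a gripper value outside its range is refused whole. The fingers move at their own pace and stop on an object; "grip_force" is the grip in N (left out, the last holds). Time passes only in rows, so rows that repeat a pose let the fingers close. It gives the time, the measured TCP pose, the force, the opening and the grip force at its end, in the units of the state.
- arm.get_state(): the state, without advancing time (a new reading comes with each control period).
- eyes.grab_frame(name): name is "scene" or "side" or "wrist"; returns a dict with "image" (420x560x3 uint8, red, green, blue), "z_map" (420x560 float32, m along the optical axis (not along the pixel's ray), 0 where there is no reading), "vertical_fov" (degrees; the focal length in pixels is half the picture's height over the tangent of half this angle, whatever the lens; pixels are square), "cx", "cy" (the principal point, pixels), "R" (3x3) and "t" (3): a world point X has camera coordinates R X + t; the wrist camera has in their place "tool_from_camera" (4x4, takes a point from camera to tool coordinates, whose origin is the TCP and whose axes are the flange's). Camera axes: x right, y down, z forward; pixel columns grow to the right and rows downward; lengths in m; the calibration is good to about 2 mm. A picture is of the moment at which its call begins: read the wrist's pose just before it.
- arm.sign_off(): hands the job in; it is judged then, once.
Trained networks look in the newest picture that a camera, given by its name, has taken for a name from the list of things; names that differ only in an ending like _2 or _b are one class to them, and where a whole thing is asked for, a point or a joint stands for the part that bears it (a point fixed in the world has none). Each returns a list of dicts, best first, with "confidence" (0 to 1); they miss things now and then, are a little off and sometimes report something else, mostly with a low value. They report only what shows in the picture. A call takes as long as a camera call.
- eyes.spot_in(camera, label): "centre" ([column, row] in pixels, amid what is visible of it).
- eyes.place_of(camera, label): "centre" ([column, row] in pixels: a listed point, or the origin of a listed thing).
The state is a dict: "time_s": time; "joint_positions": joint angles; "qd": joint speeds; "tau": joint torques, N m; "eef_pos": TCP position; "ee_rot": TCP orientation; "contact_force": force on the tool from outside, world axes, zero at the start; "moment": the same for the moment, N m; "grip_width": finger opening in m; "grip_force": force on a finger pad.
Only numpy, scipy, OpenCV 4.12 (cv2) and the standard library are available. Lean on these libraries where they do the work, as an engineer would, in place of code of your own. Each camera call takes 0.05 s, during which the arm holds its last target. There are 200 camera calls.

## Working session

There is one attempt and no reset: what is moved stays moved. The work goes in short steps, Python scripts to look and compute and a tool call to move; the robot and the scene stay as the last step left them, time stands still between calls to the robot, and variables do not carry over. Pictures are saved under pics/ and viewed, at most 10 in all, crops included, and the job is handed in when it is done.

Besides the shell and the picture viewer there is one more tool, called after ">>>" as a command line: name --argument value ..., lists and objects as JSON in quotes. send_rows: Moves the arm, as the interface text tells. Its arguments: {"type":"object","properties":{"series":{"type":"array","items":{"type":"object","properties":{"gripper":{"type":"number"},"tx":{"type":"number"},"ty":{"type":"number"},"tz":{"type":"number"},"wx":{"type":"number"},"wy":{"type":"number"},"wz":{"type":"number"}}}},"grip_force":{"type":"number"}},"required":["series"]}

```bash
ls; mkdir -p pics; cat > h.py <<'E'
import numpy as np, cv2
from plant import arm, eyes
from scipy.spatial.transform import Rotation as Ro
def Rq(q): return Ro.from_quat([q[1],q[2],q[3],q[0]]).as_matrix()
def grab(name, png=None):
    s=arm.get_state(); f=eyes.grab_frame(name)
    f['foc']=f['image'].shape[0]/2/np.tan(np.radians(f['vertical_fov'])/2)
    if name=='wrist':
        T=np.eye(4);T[:3,:3]=Rq(s['ee_rot']);T[:3,3]=s['eef_pos'];f['W']=T@np.array(f['tool_from_camera'])
    else:
        W=np.eye(4);R=np.array(f['R']);W[:3,:3]=R.T;W[:3,3]=-R.T@np.array(f['t']);f['W']=W
    if png: cv2.imwrite('pics/'+png,f['image'][:,:,::-1])
    return f
def ray(f,c):
    d=np.array([(c[0]-f['cx'])/f['foc'],(c[1]-f['cy'])/f['foc'],1.])
    return f['W'][:3,3],f['W'][:3,:3]@d
def onz(f,c,z):
    o,d=ray(f,c);return o+d*(z-o[2])/d[2]
def cloud(f):
    h,w=f['z_map'].shape;u,v=np.meshgrid(np.arange(w),np.arange(h));z=f['z_map'].astype(float)
    P=np.stack([(u-f['cx'])/f['foc']*z,(v-f['cy'])/f['foc']*z,z],-1)
    P=P@f['W'][:3,:3].T+f['W'][:3,3];P[z<=0]=np.nan;return P
E
cat > a.py <<'E'
from h import *
np.set_printoptions(precision=4,suppress=True)
s=arm.get_state();print(s,arm.tcp_to_grasp)
Z=dict(block=0,stand=0,tray=0,bottle=0,marker=.005,cap=0,carrier_red_top=.047,carrier_white_center=.0295,key_grip=.154,key_bar=.006)
for c in ['scene','side']:
    f=grab(c,c+'.png');print(c,f['W'][:3,3])
    for l,z in Z.items():
        for r in eyes.place_of(c,l)[:2]: print(l,np.round(r['centre'],1),round(r['confidence'],2),onz(f,r['centre'],z))
E
python3 a.py; python3 -c "
import cv2,numpy as np
cv2.imwrite('pics/both.png',cv2.resize(np.vstack([cv2.imread('pics/scene.png'),cv2.imread('pics/side.png')]),(400,600)))"
```

```text
pics
{'time_s': 0.0, 'joint_positions': array([ 1.1688,  0.4119, -0.0127,  1.5971,  0.0056,  1.1343, -0.0822]), 'qd': array([-0.0006, -0.0018, -0.0004, -0.0002, -0.0001,  0.0012,  0.0012]), 'tau': array([ -0.0008, -58.7951,   0.6406, -29.1079,  -0.054 ,   0.0184,
         0.0001]), 'eef_pos': array([ 0.2045, -0.59  ,  0.1943]), 'ee_rot': array([-0.0008,  0.9861,  0.1661, -0.0002]), 'contact_force': array([ 0.2139, -0.262 , -0.7229]), 'moment': array([-0.0062,  0.0073,  0.0636]), 'grip_force': 0.0, 'grip_width': 0.08763416585714028} 0.0187
scene [0.0767 0.5813 0.6371]
block [302.5 250.9] 0.96 [ 0.5098 -0.0343  0.    ]
stand [343.1 207.3] 0.84 [ 0.5288 -0.2481  0.    ]
tray [204.  333.7] 0.7 [0.5168 0.2727 0.    ]
bottle [342.  207.6] 0.75 [ 0.5304 -0.245   0.    ]
bottle [189.9 264.1] 0.73 [0.6861 0.1575 0.    ]
marker [349.3 155.3] 0.66 [ 0.6671 -0.5137  0.005 ]
marker [332.9 295.6] 0.56 [0.374  0.0473 0.005 ]
cap [288.5 197.1] 0.43 [ 0.6776 -0.1994  0.    ]
key_grip [347.1 155.2] 0.81 [ 0.5326 -0.2528  0.154 ]
side [ 0.5107 -1.0461  0.8539]
block [269.2 260.4] 0.87 [ 0.5058 -0.0367  0.    ]
stand [278.9 322.8] 0.89 [ 0.5285 -0.2399  0.    ]
tray [278.3 192.5] 0.87 [0.5286 0.2639 0.    ]
bottle [334.3 210.5] 0.75 [0.6818 0.1773 0.    ]
marker [223.4 243.8] 0.58 [0.3911 0.0193 0.005 ]
cap [343.9 308.3] 0.61 [ 0.6706 -0.1954  0.    ]
key_grip [279.4 271. ] 0.81 [ 0.5267 -0.2501  0.154 ]
```

View pics/scene.png

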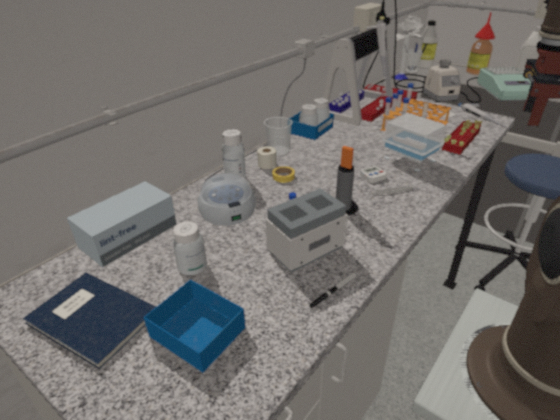

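View pics/side.png

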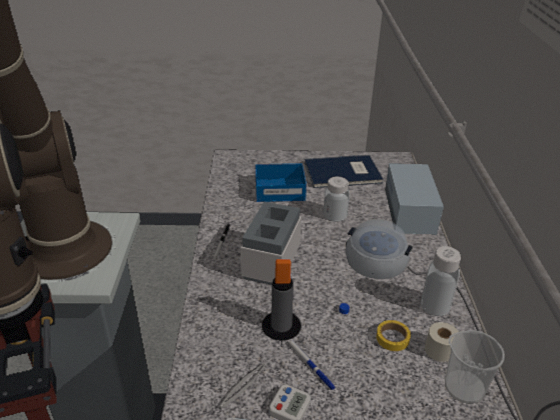

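The scene view shows the block at (305,230), the key in its stand at (346,185), the tray at (196,323) and the bottle at (190,250). The side view agrees, with the key at (282,290), block at (272,245) and cap at (344,308). Next I'll fit positions and yaws from depth.

```bash
cat > b.py <<'E'
from h import *
np.set_printoptions(precision=4,suppress=True)
def rect(P,n):
    if len(P)<10: print(n,len(P));return
    r=cv2.minAreaRect(P[:,:2].astype(np.float32)*1000);print(n,len(P),np.round(r[0],1),np.round(r[1],1),round(r[2],1),'zmax',P[:,2].max())
for c in ['scene','side']:
    f=grab(c);P=cloud(f).reshape(-1,3);I=f['image'].reshape(-1,3).astype(int)
    ok=~np.isnan(P[:,0]);P=P[ok];I=I[ok]
    near=lambda x,y,r:np.hypot(P[:,0]-x,P[:,1]-y)<r
    rect(P[near(.508,-.036,.11)&(abs(P[:,2]-.12)<.006)],'blocktop')
    rect(P[near(.522,.268,.11)&(abs(P[:,2]-.052)<.005)],'tray')
    org=near(.528,-.249,.05)&(I[:,0]>150)&(I[:,2]<90)&(P[:,2]>.12)
    rect(P[org],'key');rect(P[org&(P[:,2]>.174)],'keytop')
f=grab('wrist');print(f['tool_from_camera'],f['vertical_fov'])
E
python3 b.py
```

```text
blocktop 1348 [508.3 -44.5] [152.  95.] 72.5 zmax 0.12340962630932151
tray 707 [528.1 277.2] [140.3 119.9] 3.5 zmax 0.056223810719530976
key 24 [ 530.6 -247.4] [10.8 23.2] 89.3 zmax 0.1796452263015973
keytop 24 [ 530.6 -247.4] [10.8 23.2] 89.3 zmax 0.1796452263015973
blocktop 1282 [510.8 -45.3] [159.4  92.2] 72.7 zmax 0.12561007698334326
tray 287 [532.9 278.4] [138.8 130.2] 3.9 zmax 0.05696980579674937
key 38 [ 534.8 -249.4] [23.2  8.5] 6.5 zmax 0.18211153450810602
keytop 38 [ 534.8 -249.4] [23.2  8.5] 6.5 zmax 0.18211153450810602
[[-0.0013 -0.9614 -0.2753  0.0751]
 [ 1.     -0.0013 -0.0002 -0.0006]
 [-0.0002 -0.2753  0.9614 -0.1888]
 [ 0.      0.      0.      1.    ]] 64.78434024452189
```

>>> send_rows --series '[{"tx": 0,"ty": 0,"tz": -60,"wz": 0,"gripper": -1},{"tx": 60,"ty": -50,"tz": -100,"wz": 5,"gripper": -1},{"tx": 401,"ty": -348,"tz": -166,"wz": 19.1},{"tx": 401,"ty": -348,"tz": -166,"wz": 19.1},{"tx": 401,"ty": -348,"tz": -166,"wz": 19.1},{"tx": 401,"ty": -348,"tz": -166,"wz": 19.1},{"tx": 401,"ty": -348,"tz": -166,"wz": 19.1},{"tx": 401,"ty": -348,"tz": -166,"wz": 19.1},{"tx": 401,"ty": -348,"tz": -166,"wz": 19.1},{"tx": 401,"ty": -348,"tz": -166,"wz": 19.1},{"tx": 401,"ty": -348,"tz": -166,"wz": 19.1},{"tx": 401,"ty": -348,"tz": -166,"wz": 19.1},{"tx": 401,"ty": -348,"tz": -166,"wz": 19.1},{"tx": 401,"ty": -348,"tz": -166,"wz": 19.1},{"tx": 401,"ty": -348,"tz": -166,"wz": 19.1},{"tx": 401,"ty": -348,"tz": -166,"wz": 19.1},{"tx": 401,"ty": -348,"tz": -166,"wz": 19.1},{"tx": 401,"ty": -348,"tz": -166,"wz": 19.1}]'

```text
invalid input at $.series[0]: expected keys gripper, tx, ty, tz, wx, wy, wz
```

```bash
cat > c.py <<'E'
from h import *
from b import rect
E
sed -i '/^for c in/,$d' b.py; cat > c.py <<'E'
from h import *
from b import rect
np.set_printoptions(precision=4,suppress=True)
s=arm.get_state();print(s['time_s'],s['eef_pos'],s['joint_positions'],Ro.from_matrix(Rq(s['ee_rot'])).as_rotvec())
f=grab('wrist','w1.png');
for l,z in dict(carrier_red_top=.047,carrier_red_center=.0295,carrier_white_center=.0295,key_grip=.154,block=0,stand=0,cap=0,tray=0).items():
    for r in eyes.place_of('wrist',l)[:2]: print(l,np.round(r['centre'],1),round(r['confidence'],2),onz(f,r['centre'],z))
P=cloud(f).reshape(-1,3);I=f['image'].reshape(-1,3).astype(int);ok=~np.isnan(P[:,0]);P=P[ok];I=I[ok]
near=lambda x,y,r:np.hypot(P[:,0]-x,P[:,1]-y)<r
rect(P[near(.508,-.040,.11)&(abs(P[:,2]-.12)<.006)],'blocktop')
for n,x,y in [('w+',.5205,-.0105),('w-',.499,-.079)]:
    m=near(x,y,.03)&(abs(P[:,2]-.047)<.006);print(n,m.sum(),P[m].mean(0),I[m].mean(0))
rect(P[near(.531,-.248,.05)&(abs(P[:,2]-.179)<.008)],'keytop')
E
python3 c.py
```

```text
1.25 [ 0.2048 -0.5905  0.1952] [ 1.1688  0.4111 -0.0127  1.5962  0.0056  1.1343 -0.0822] [3.0979 0.5219 0.    ]
blocktop 0
w+ 0 [nan nan nan] [nan nan nan]
w- 0 [nan nan nan] [nan nan nan]
keytop 0c.py:12: RuntimeWarning: Mean of empty slice.
  m=near(x,y,.03)&(abs(P[:,2]-.047)<.006);print(n,m.sum(),P[m].mean(0),I[m].mean(0))
  ret = um.true_divide(
```

View pics/w1.png

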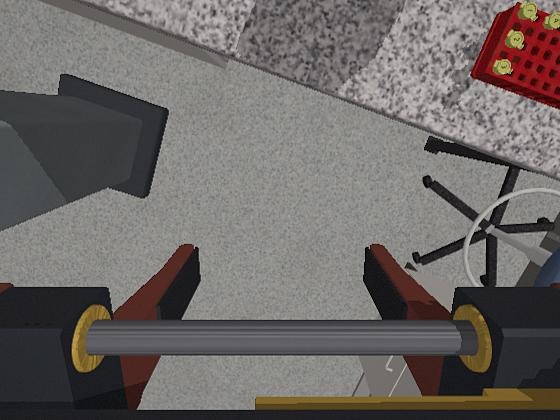

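That picture shows only the start pose, because the move was refused for missing keys. I'll send it again with all seven keys.

>>> send_rows --series '[{"tx": 0,"ty": 0,"tz": -60,"wx": 0,"wy": 0,"wz": 0,"gripper": -1},{"tx": 60,"ty": -50,"tz": -100,"wx": 0,"wy": 0,"wz": 5,"gripper": -1},{"tx": 373,"ty": -358,"tz": -166,"wx": 0,"wy": 0,"wz": 19.1,"gripper": -1},{"tx": 373,"ty": -358,"tz": -166,"wx": 0,"wy": 0,"wz": 19.1,"gripper": -1},{"tx": 373,"ty": -358,"tz": -166,"wx": 0,"wy": 0,"wz": 19.1,"gripper": -1},{"tx": 373,"ty": -358,"tz": -166,"wx": 0,"wy": 0,"wz": 19.1,"gripper": -1},{"tx": 373,"ty": -358,"tz": -166,"wx": 0,"wy": 0,"wz": 19.1,"gripper": -1},{"tx": 373,"ty": -358,"tz": -166,"wx": 0,"wy": 0,"wz": 19.1,"gripper": -1},{"tx": 373,"ty": -358,"tz": -166,"wx": 0,"wy": 0,"wz": 19.1,"gripper": -1},{"tx": 373,"ty": -358,"tz": -166,"wx": 0,"wy": 0,"wz": 19.1,"gripper": -1},{"tx": 373,"ty": -358,"tz": -166,"wx": 0,"wy": 0,"wz": 19.1,"gripper": -1},{"tx": 373,"ty": -358,"tz": -166,"wx": 0,"wy": 0,"wz": 19.1,"gripper": -1},{"tx": 373,"ty": -358,"tz": -166,"wx": 0,"wy": 0,"wz": 19.1,"gripper": -1},{"tx": 373,"ty": -358,"tz": -166,"wx": 0,"wy": 0,"wz": 19.1,"gripper": -1},{"tx": 373,"ty": -358,"tz": -166,"wx": 0,"wy": 0,"wz": 19.1,"gripper": -1},{"tx": 373,"ty": -358,"tz": -166,"wx": 0,"wy": 0,"wz": 19.1,"gripper": -1},{"tx": 373,"ty": -358,"tz": -166,"wx": 0,"wy": 0,"wz": 19.1,"gripper": -1},{"tx": 373,"ty": -358,"tz": -166,"wx": 0,"wy": 0,"wz": 19.1,"gripper": -1}]'

```text
time_s: 3.2
eef_pos: [0.4392, -0.1314, 0.3608]
ee_rot: [0.0, 1.0, -0.001, -0.0]
contact_force: [-0.4, -0.9, -0.0]
grip_width: 0.0879
grip_force: 0.0
```

```bash
python3 c.py
```

```text
3.2 [ 0.4392 -0.1314  0.3608] [ 0.5348  0.0376 -0.3596  1.6899  0.0138  1.4171 -1.3993] [ 3.1413 -0.0029 -0.0011]
carrier_red_top [196.4 115.5] 0.85 [ 0.5156 -0.0074  0.047 ]
carrier_red_top [ 22.3 106.7] 0.67 [0.5286 0.2437 0.047 ]
carrier_red_center [200.5 110.7] 0.89 [ 0.5225 -0.0098  0.0295]
carrier_white_center [248.3 129.2] 0.71 [ 0.4953 -0.0808  0.0295]
key_grip [382.2 101.1] 0.89 [ 0.5303 -0.2458  0.154 ]
block [226.1 122.2] 0.75 [ 0.5052 -0.0427  0.    ]
stand [352.2 106.1] 0.63 [ 0.5292 -0.2436  0.    ]
cap [329.2   7. ] 0.66 [ 0.668 -0.202  0.   ]
tray [329.1   7. ] 0.74 [ 0.668  -0.2019  0.    ]
tray [ 22.1 107.6] 0.59 [0.5286 0.2793 0.    ]
blocktop 6202 [507.7 -43.2] [150.2  90.4] 72.6 zmax 0.1230072643236288
w+ 339 [ 0.5213 -0.0006  0.046 ] [103.7375  62.823   62.4454]
w- 430 [ 0.4976 -0.0755  0.0461] [114.9093 111.9442 111.3628]
keytop 391 [ 530.  -247.1] [29.8 14.4] 3.3 zmax 0.18070548583245738
```

View pics/w1.png

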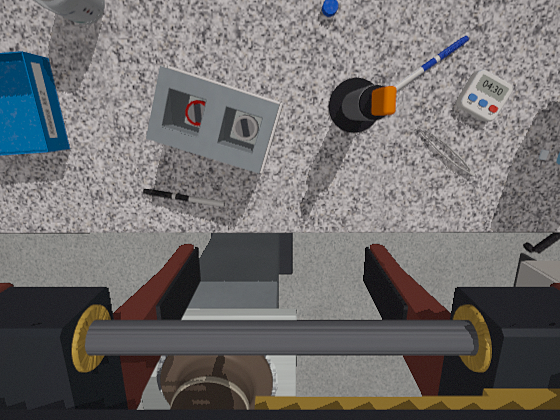

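The wrist picture shows the red head in the left (+y) well at (196,113), the white head at (243,127), the key at (383,100) and the marker lying at (185,196). I'll look straight down the red well next.

>>> send_rows --series '[{"tx": 6,"ty": -121,"tz": 100,"wx": 0,"wy": 0,"wz": 0,"gripper": -1},{"tx": 6,"ty": -121,"tz": 100,"wx": 0,"wy": 0,"wz": 0,"gripper": -1},{"tx": 6,"ty": -121,"tz": 100,"wx": 0,"wy": 0,"wz": 0,"gripper": -1},{"tx": 6,"ty": -121,"tz": 100,"wx": 0,"wy": 0,"wz": 0,"gripper": -1},{"tx": 6,"ty": -121,"tz": 100,"wx": 0,"wy": 0,"wz": 0,"gripper": -1},{"tx": 6,"ty": -121,"tz": 100,"wx": 0,"wy": 0,"wz": 0,"gripper": -1},{"tx": 6,"ty": -121,"tz": 100,"wx": 0,"wy": 0,"wz": 0,"gripper": -1}]'

```text
time_s: 4.23
eef_pos: [0.4462, -0.0098, 0.2616]
ee_rot: [0.0, 1.0, 0.0, 0.0]
contact_force: [-0.1, -0.0, -0.0]
grip_width: 0.0878
grip_force: 0.0
```

```bash
cat > d.py <<'E'
from h import *
from b import rect
np.set_printoptions(precision=4,suppress=True)
s=arm.get_state();print(s['time_s'],s['eef_pos'])
f=grab('wrist');
r=eyes.place_of('wrist','carrier_red_top')[0];print(r,onz(f,r['centre'],.047))
C=cloud(f);P=C.reshape(-1,3);I=f['image'].reshape(-1,3).astype(int)
near=lambda x,y,r:np.hypot(P[:,0]-x,P[:,1]-y)<r
rect(P[near(.508,-.043,.11)&(abs(P[:,2]-.12)<.005)],'blocktop')
m=near(.519,-.009,.03)&(P[:,2]<.06)&(P[:,2]>.02)
red=m&(I[:,0]>1.6*I[:,1]);
(c,rad)=cv2.minEnclosingCircle(P[red][:,:2].astype(np.float32)*1000);print('red',red.sum(),c,rad)
# slot: points below the plate within head
for t in (.043,.040): 
    sl=near(c[0]/1000,c[1]/1000,.0145)&(P[:,2]<t)&(P[:,2]>.02);rect(P[sl],'slot')
rect(P[np.hypot(P[:,0]-.53,P[:,1]-.278).__lt__(.11)&(abs(P[:,2]-.054)<.003)],'tray')
u,v=map(int,r['centre']);im=f['image'][max(0,v-50):v+50,max(0,u-65):u+65,::-1]
cv2.imwrite('pics/red.png',cv2.resize(im,None,fx=5,fy=5,interpolation=cv2.INTER_CUBIC))
np.savez('red.npz',C=C,I=f['image'])
E
python3 d.py
```

```text
4.2333 [ 0.4462 -0.0098  0.2616]
{'centre': [283.3, 120.3], 'confidence': 0.88} [ 0.5168 -0.0118  0.047 ]
blocktop 10218 [507.8 -43.4] [150.3  90.2] 72.5 zmax 0.1223059487251385
red 310 (519.7779541015625, -8.52527904510498) 18.336591720581055
slot 190 [519.2  -8.5] [26.3 10. ] 2.6 zmax 0.042881020995973684
slot 189 [519.2  -8.5] [26.3 10. ] 2.6 zmax 0.036660075985079865
tray 701 [529.  276.1] [138.5 116.8] 3.4 zmax 0.055684008265856566
```

View pics/red.png

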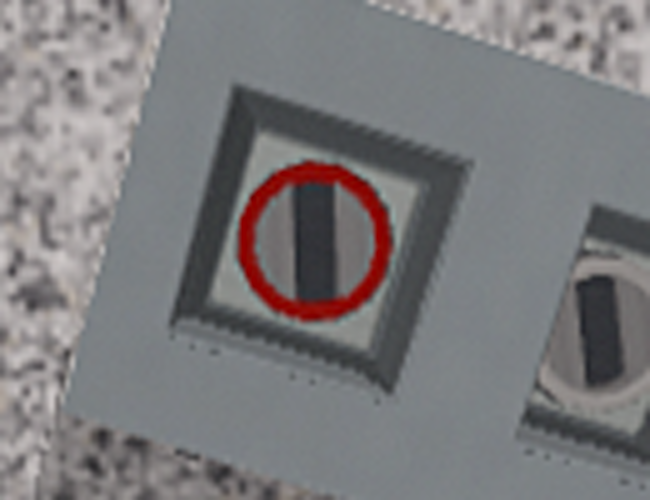

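The crop shows the red slot at (315,240), almost along world x, with fitted yaw 2.6° and centre (519.4, -8.5) mm. Next I'll hover over the key and check its pose.

>>> send_rows --series '[{"tx": 84,"ty": 237,"tz": 0,"wx": 0,"wy": 0,"wz": -3,"gripper": -1},{"tx": 84,"ty": 237,"tz": 0,"wx": 0,"wy": 0,"wz": -3,"gripper": -1},{"tx": 84,"ty": 237,"tz": 0,"wx": 0,"wy": 0,"wz": -3,"gripper": -1},{"tx": 84,"ty": 237,"tz": 0,"wx": 0,"wy": 0,"wz": -3,"gripper": -1},{"tx": 84,"ty": 237,"tz": 0,"wx": 0,"wy": 0,"wz": -3,"gripper": -1},{"tx": 84,"ty": 237,"tz": 0,"wx": 0,"wy": 0,"wz": -3,"gripper": -1},{"tx": 84,"ty": 237,"tz": 0,"wx": 0,"wy": 0,"wz": -3,"gripper": -1},{"tx": 84,"ty": 237,"tz": 0,"wx": 0,"wy": 0,"wz": -3,"gripper": -1},{"tx": 84,"ty": 237,"tz": 0,"wx": 0,"wy": 0,"wz": -3,"gripper": -1}]'

```text
time_s: 5.08
eef_pos: [0.5297, -0.2465, 0.2613]
ee_rot: [-0.0, 1.0, 0.026, 0.0]
contact_force: [-0.4, 0.2, -1.1]
grip_width: 0.0879
grip_force: 0.0
```

```bash
cat > e.py <<'E'
from h import *
from b import rect
s=arm.get_state();print(s['time_s'],s['eef_pos'],s['joint_positions'])
f=grab('wrist');P=cloud(f).reshape(-1,3);I=f['image'].reshape(-1,3).astype(int)
m=(np.hypot(P[:,0]-.53,P[:,1]+.247)<.04)&(I[:,0]>1.6*I[:,2])&(abs(P[:,2]-.179)<.006)
rect(P[m],'keytop')
P=P[np.hypot(P[:,0]-.53,P[:,1]+.247)<.03]
m=(abs(P[:,2]-.121)<.005);rect(P[m],'collar');print(cv2.minEnclosingCircle(P[m][:,:2].astype(np.float32)*1000))
E
python3 e.py
```

```text
5.0833 [ 0.5297 -0.2465  0.2613] [ 0.6022  0.3152 -0.3241  1.5909  0.1037  1.2526 -1.2591]
keytop 519 [ 531.2 -247.2] [28.9 13.8] 2.5 zmax 0.1801896211943308
collar 848 [ 531.9 -246.9] [39.2 42.3] 2.8 zmax 0.12581989881200345
((531.0557861328125, -246.89463806152344), 21.328868865966797)
```

>>> send_rows --grip_force 40 --series '[{"tx": 1.5,"ty": 0.5,"tz": 30,"wx": 0,"wy": 0,"wz": 0,"gripper": -1},{"tx": 1.5,"ty": 0.5,"tz": 60,"wx": 0,"wy": 0,"wz": 0,"gripper": -1},{"tx": 1.5,"ty": 0.5,"tz": 90,"wx": 0,"wy": 0,"wz": 0,"gripper": -1},{"tx": 1.5,"ty": 0.5,"tz": 115,"wx": 0,"wy": 0,"wz": 0,"gripper": -1},{"tx": 1.5,"ty": 0.5,"tz": 123,"wx": 0,"wy": 0,"wz": 0,"gripper": -1},{"tx": 1.5,"ty": 0.5,"tz": 123,"wx": 0,"wy": 0,"wz": 0,"gripper": -1},{"tx": 1.5,"ty": 0.5,"tz": 123,"wx": 0,"wy": 0,"wz": 0,"gripper": 1},{"tx": 1.5,"ty": 0.5,"tz": 123,"wx": 0,"wy": 0,"wz": 0,"gripper": 1},{"tx": 1.5,"ty": 0.5,"tz": 123,"wx": 0,"wy": 0,"wz": 0,"gripper": 1},{"tx": 1.5,"ty": 0.5,"tz": 123,"wx": 0,"wy": 0,"wz": 0,"gripper": 1},{"tx": 1.5,"ty": 0.5,"tz": 123,"wx": 0,"wy": 0,"wz": 0,"gripper": 1},{"tx": 1.5,"ty": 0.5,"tz": 123,"wx": 0,"wy": 0,"wz": 0,"gripper": 1},{"tx": 1.5,"ty": 0.5,"tz": 123,"wx": 0,"wy": 0,"wz": 0,"gripper": 1}]'

```text
time_s: 6.22
eef_pos: [0.5316, -0.2465, 0.1385]
ee_rot: [0.0, 1.0, 0.026, 0.0]
contact_force: [-0.2, -0.1, -0.1]
grip_width: 0.0448
grip_force: 0.0
```

>>> send_rows --grip_force 40 --series '[{"tx": 0,"ty": 0,"tz": 0,"wx": 0,"wy": 0,"wz": 0,"gripper": 1},{"tx": 0,"ty": 0,"tz": 0,"wx": 0,"wy": 0,"wz": 0,"gripper": 1},{"tx": 0,"ty": 0,"tz": 0,"wx": 0,"wy": 0,"wz": 0,"gripper": 1},{"tx": 0,"ty": 0,"tz": 0,"wx": 0,"wy": 0,"wz": 0,"gripper": 1},{"tx": 0,"ty": 0,"tz": 0,"wx": 0,"wy": 0,"wz": 0,"gripper": 1},{"tx": 0,"ty": 0,"tz": 0,"wx": 0,"wy": 0,"wz": 0,"gripper": 1},{"tx": 0,"ty": 0,"tz": 0,"wx": 0,"wy": 0,"wz": 0,"gripper": 1},{"tx": 0,"ty": 0,"tz": 0,"wx": 0,"wy": 0,"wz": 0,"gripper": 1}]'

```text
time_s: 6.88
eef_pos: [0.5314, -0.2464, 0.138]
ee_rot: [-0.0, 1.0, 0.026, -0.0]
contact_force: [-0.1, 0.6, -1.0]
grip_width: 0.0138
grip_force: 39.9
```

>>> send_rows --series '[{"tx": 0,"ty": 0,"tz": -10,"wx": 0,"wy": 0,"wz": 0,"gripper": 1},{"tx": 0,"ty": 0,"tz": -40,"wx": 0,"wy": 0,"wz": 0,"gripper": 1},{"tx": 0,"ty": 0,"tz": -80,"wx": 0,"wy": 0,"wz": 0,"gripper": 1},{"tx": 0,"ty": 0,"tz": -120,"wx": 0,"wy": 0,"wz": 0,"gripper": 1},{"tx": 0,"ty": 0,"tz": -150,"wx": 0,"wy": 0,"wz": 0,"gripper": 1},{"tx": 0,"ty": 0,"tz": -152,"wx": 0,"wy": 0,"wz": 0,"gripper": 1},{"tx": 0,"ty": -30,"tz": -152,"wx": 0,"wy": 0,"wz": 0,"gripper": 1},{"tx": 1,"ty": -65,"tz": -152,"wx": 0,"wy": 0,"wz": 0,"gripper": 1},{"tx": 1,"ty": -100,"tz": -152,"wx": 0,"wy": 0,"wz": 0,"gripper": 1},{"tx": 1,"ty": -140,"tz": -152,"wx": 0,"wy": 0,"wz": 0,"gripper": 1},{"tx": 1,"ty": -175,"tz": -152,"wx": 0,"wy": 0,"wz": 0,"gripper": 1},{"tx": 1,"ty": -210,"tz": -152,"wx": 0,"wy": 0,"wz": 0,"gripper": 1},{"tx": 1,"ty": -230,"tz": -152,"wx": 0,"wy": 0,"wz": 0,"gripper": 1},{"tx": 1,"ty": -238,"tz": -152,"wx": 0,"wy": 0,"wz": 0,"gripper": 1},{"tx": 1,"ty": -238,"tz": -152,"wx": 0,"wy": 0,"wz": 0,"gripper": 1},{"tx": 1,"ty": -238,"tz": -152,"wx": 0,"wy": 0,"wz": 0,"gripper": 1},{"tx": 1,"ty": -238,"tz": -152,"wx": 0,"wy": 0,"wz": 0,"gripper": 1}]'

```text
time_s: 8.3
eef_pos: [0.52, -0.0109, 0.2899]
ee_rot: [0.0, 1.0, 0.025, -0.0]
contact_force: [-0.3, -0.1, -0.6]
grip_width: 0.0135
grip_force: 39.9
```

```bash
cat > g.py <<'E'
from h import *
from b import rect
np.set_printoptions(precision=4,suppress=True)
s=arm.get_state();print(s['time_s'],s['eef_pos'],s['contact_force'],s['moment'])
f=grab('wrist')
for l in ('key_bar','carrier_red_top'):
    for r in eyes.place_of('wrist',l)[:1]: print(l,r,onz(f,r['centre'],s['eef_pos'][2]-.132 if l=='key_bar' else .047))
C=cloud(f);P=C.reshape(-1,3);I=f['image'].reshape(-1,3).astype(int)
m=np.hypot(P[:,0]-.52,P[:,1]+.0085)<.03
zb=s['eef_pos'][2]-.132
a=m&(P[:,2]>zb-.008)&(P[:,2]<zb+.012);rect(P[a],'bar')
b=m&(P[:,2]>zb+.02)&(P[:,2]<zb+.09);print('shaft',b.sum(),P[b].mean(0))
red=m&(I[:,0]>1.6*I[:,1])&(P[:,2]<.06);print('red',red.sum(),P[red].mean(0) if red.any() else 0)
c=cv2.minEnclosingCircle(P[red][:,:2].astype(np.float32)*1000);print(c)
sl=(np.hypot(P[:,0]-c[0][0]/1000,P[:,1]-c[0][1]/1000)<.0145)&(P[:,2]<.041);rect(P[sl],'slot')
cv2.imwrite('pics/g%d.png'%int(s['time_s']*10),cv2.resize(f['image'][90:270,160:400,::-1],None,fx=3,fy=3,interpolation=cv2.INTER_CUBIC))
E
python3 g.py; ls pics
```

```text
8.3 [ 0.52   -0.0109  0.2899] [-0.2779 -0.0823 -0.6376] [ 0.0323 -0.009   0.0114]
key_bar {'centre': [282.4, 195.4], 'confidence': 0.59} [ 0.5194 -0.0115  0.1579]
carrier_red_top {'centre': [280.5, 178.0], 'confidence': 0.96} [ 0.5166 -0.0096  0.047 ]
bar 66 [525.5 -12.3] [9.7 4.9] 2.8 zmax 0.16975716594512946
shaft 43 [ 0.5216 -0.0119  0.1905]
red 191 [ 0.5167 -0.0058  0.0444]
((516.09765625, -7.552152633666992), 20.258716583251953)
slot 141 [517.4  -8.3] [25.1  9.7] 2.3 zmax 0.03837438248116787
both.png
g83.png
red.png
scene.png
side.png
w1.png
```

View pics/g83.png

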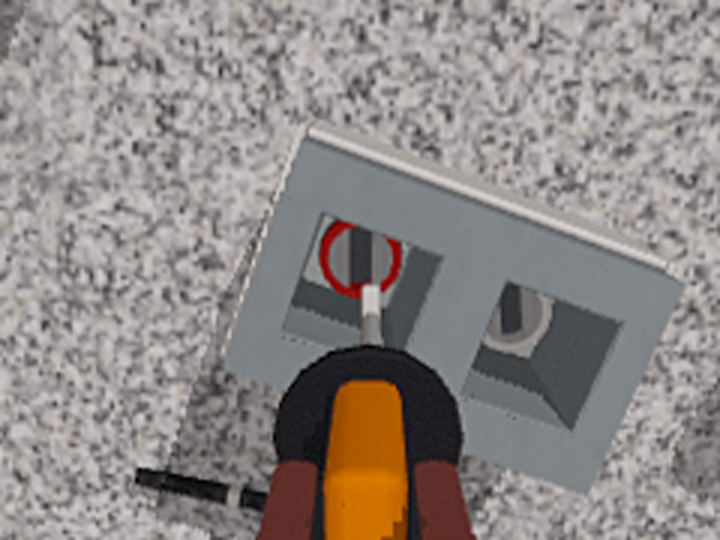

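The crop shows the bar tip at (371,300), just below the red slot at (362,255), in line with it and about 3 mm to the right. I'll descend into the well, stop above the plate and re-measure.

>>> send_rows --series '[{"tx": 0,"ty": -1,"tz": 20,"wx": 0,"wy": 0,"wz": 0,"gripper": 1},{"tx": 0,"ty": -1,"tz": 45,"wx": 0,"wy": 0,"wz": 0,"gripper": 1},{"tx": 0,"ty": -1,"tz": 70,"wx": 0,"wy": 0,"wz": 0,"gripper": 1},{"tx": 0,"ty": -1,"tz": 88,"wx": 0,"wy": 0,"wz": 0,"gripper": 1},{"tx": 0,"ty": -1,"tz": 96,"wx": 0,"wy": 0,"wz": 0,"gripper": 1},{"tx": 0,"ty": -1,"tz": 98,"wx": 0,"wy": 0,"wz": 0,"gripper": 1},{"tx": 0,"ty": -1,"tz": 98,"wx": 0,"wy": 0,"wz": 0,"gripper": 1},{"tx": 0,"ty": -1,"tz": 98,"wx": 0,"wy": 0,"wz": 0,"gripper": 1}]'

```text
time_s: 9.12
eef_pos: [0.5206, -0.0079, 0.1932]
ee_rot: [0.0, 1.0, 0.026, 0.001]
contact_force: [1.3, -0.2, -1.1]
grip_width: 0.0139
grip_force: 39.9
```

```bash
python3 g.py; ls -t pics|head -1
```

```text
9.1167 [ 0.5206 -0.0079  0.1932] [ 1.3229 -0.2196 -1.0986] [ 0.064   0.0564 -0.012 ]
key_bar {'centre': [282.9, 195.4], 'confidence': 0.86} [ 0.5203 -0.0089  0.0612]
carrier_red_top {'centre': [285.2, 192.6], 'confidence': 0.9} [ 0.5201 -0.0114  0.047 ]
bar 146 [517.1  -9.6] [28.6 52.5] 4.6 zmax 0.07316923240624595
shaft 980 [ 0.5307 -0.0113  0.1151]
red 205 [ 0.5171 -0.0047  0.0449]
((515.2509155273438, -6.906347751617432), 20.316835403442383)
slot 74 [515.9  -8.9] [21.6  9.8] 2.7 zmax 0.039884098157915826
g91.png
```

```bash
python3 -c "
import cv2
i=cv2.imread('pics/g91.png');cv2.imwrite('pics/g91z.png',cv2.resize(i[170:420,220:560],None,fx=2,fy=2,interpolation=cv2.INTER_CUBIC))"
```

```text
(no output)
```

View pics/g91z.png

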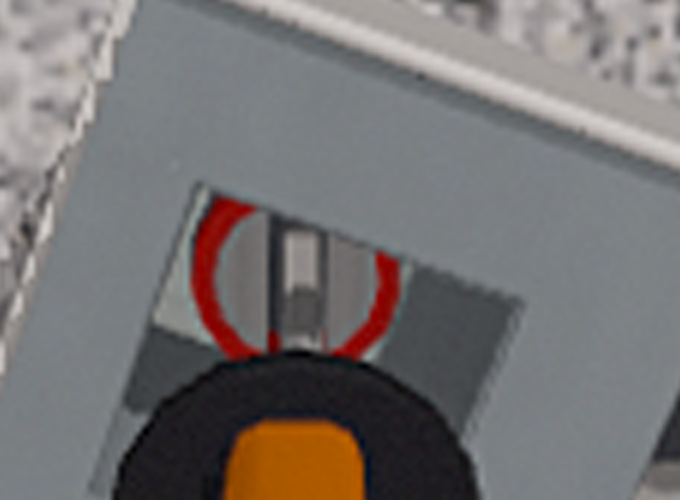

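The bar, centred at column 304 with edges 286 and 323, lies inside the slot edges at 270 and 328, about 0.9 mm off to -y. I'll correct that and feel downward gently.

>>> send_rows --series '[{"tx": -0.4,"ty": -0.9,"tz": 5,"wx": 0,"wy": 0,"wz": 0,"gripper": 1},{"tx": -0.4,"ty": -0.9,"tz": 10,"wx": 0,"wy": 0,"wz": 0,"gripper": 1},{"tx": -0.4,"ty": -0.9,"tz": 12,"wx": 0,"wy": 0,"wz": 0,"gripper": 1},{"tx": -0.4,"ty": -0.9,"tz": 14,"wx": 0,"wy": 0,"wz": 0,"gripper": 1},{"tx": -0.4,"ty": -0.9,"tz": 16,"wx": 0,"wy": 0,"wz": 0,"gripper": 1},{"tx": -0.4,"ty": -0.9,"tz": 17,"wx": 0,"wy": 0,"wz": 0,"gripper": 1},{"tx": -0.4,"ty": -0.9,"tz": 17,"wx": 0,"wy": 0,"wz": 0,"gripper": 1}]'

```text
time_s: 9.85
eef_pos: [0.5193, -0.0068, 0.1749]
ee_rot: [-0.0, 1.0, 0.026, -0.0]
contact_force: [0.1, -0.7, -1.3]
grip_width: 0.0133
grip_force: 39.9
```

>>> send_rows --series '[{"tx": 0,"ty": 0,"tz": 2,"wx": 0,"wy": 0,"wz": 0,"gripper": 1},{"tx": 0,"ty": 0,"tz": 4,"wx": 0,"wy": 0,"wz": 0,"gripper": 1},{"tx": 0,"ty": 0,"tz": 6,"wx": 0,"wy": 0,"wz": 0,"gripper": 1},{"tx": 0,"ty": 0,"tz": 7,"wx": 0,"wy": 0,"wz": 0,"gripper": 1},{"tx": 0,"ty": 0,"tz": 8,"wx": 0,"wy": 0,"wz": 0,"gripper": 1},{"tx": 0,"ty": 0,"tz": 8,"wx": 0,"wy": 0,"wz": 0,"gripper": 1}]'

```text
time_s: 10.35
eef_pos: [0.5193, -0.0069, 0.1669]
ee_rot: [0.0, 1.0, 0.026, -0.0]
contact_force: [-0.4, 0.4, -1.9]
grip_width: 0.0137
grip_force: 39.9
```

>>> send_rows --series '[{"tx": 0,"ty": 0,"tz": 0.7,"wx": 0,"wy": 0,"wz": 0,"gripper": 1},{"tx": 0,"ty": 0,"tz": 1.4,"wx": 0,"wy": 0,"wz": 0,"gripper": 1},{"tx": 0,"ty": 0,"tz": 1.4,"wx": 0,"wy": 0,"wz": 0,"gripper": 1}]'

```text
time_s: 10.6
eef_pos: [0.5193, -0.0069, 0.1656]
ee_rot: [0.0, 1.0, 0.026, -0.0]
contact_force: [-0.5, -0.1, -2.0]
grip_width: 0.0135
grip_force: 39.9
```

>>> send_rows --series '[{"tx": 0,"ty": 0,"tz": 0,"wx": 0,"wy": 0,"wz": -6,"gripper": 1},{"tx": -0.1,"ty": 0.1,"tz": 0,"wx": 0,"wy": 0,"wz": -12,"gripper": 1},{"tx": -0.2,"ty": 0.2,"tz": 0,"wx": 0,"wy": 0,"wz": -18,"gripper": 1},{"tx": -0.2,"ty": 0.2,"tz": 0,"wx": 0,"wy": 0,"wz": -24,"gripper": 1},{"tx": -0.3,"ty": 0.3,"tz": 0,"wx": 0,"wy": 0,"wz": -30,"gripper": 1},{"tx": -0.3,"ty": 0.3,"tz": 0,"wx": 0,"wy": 0,"wz": -36,"gripper": 1},{"tx": -0.4,"ty": 0.4,"tz": 0,"wx": 0,"wy": 0,"wz": -42,"gripper": 1},{"tx": -0.5,"ty": 0.5,"tz": 0,"wx": 0,"wy": 0,"wz": -48,"gripper": 1},{"tx": -0.6,"ty": 0.6,"tz": 0,"wx": 0,"wy": 0,"wz": -54,"gripper": 1},{"tx": -0.6,"ty": 0.6,"tz": 0,"wx": 0,"wy": 0,"wz": -60,"gripper": 1},{"tx": -0.7,"ty": 0.7,"tz": 0,"wx": 0,"wy": 0,"wz": -66,"gripper": 1},{"tx": -0.8,"ty": 0.8,"tz": 0,"wx": 0,"wy": 0,"wz": -72,"gripper": 1},{"tx": -0.8,"ty": 0.8,"tz": 0,"wx": 0,"wy": 0,"wz": -78,"gripper": 1},{"tx": -0.8,"ty": 0.8,"tz": 0,"wx": 0,"wy": 0,"wz": -79,"gripper": 1},{"tx": -0.8,"ty": 0.8,"tz": 0,"wx": 0,"wy": 0,"wz": -79,"gripper": 1}]'

```text
time_s: 11.85
eef_pos: [0.5186, -0.0078, 0.1657]
ee_rot: [-0.0, 0.755, 0.655, 0.0]
contact_force: [0.0, -0.1, -0.5]
grip_width: 0.0134
grip_force: 39.9
```

```bash
python3 -c "
from h import *
s=arm.get_state();print(s)"
```

```text
{'time_s': 11.85, 'joint_positions': array([ 0.50446033,  0.34773942, -0.72192778,  1.85160966,  0.26401425,
        1.03986628, -0.46416216]), 'qd': array([-0.00921017, -0.00401394,  0.01270612,  0.00063371, -0.00504832,
       -0.0008066 , -0.05120782]), 'tau': array([ 1.39653669e-01, -4.57059681e+01, -6.80116430e+00, -2.71949655e+01,
        1.60389760e-02,  3.58591089e-03,  7.50037227e-01]), 'eef_pos': array([ 0.51864793, -0.00781536,  0.16572731]), 'ee_rot': array([-6.44090030e-05,  7.55207600e-01,  6.55485678e-01,  5.33476488e-05]), 'contact_force': array([ 0.02715198, -0.11925549, -0.49272881]), 'moment': array([-0.01265071, -0.04327541, -0.04947046]), 'grip_force': 39.9401718378067, 'grip_width': 0.013356574847171303}
```

>>> send_rows --series '[{"tx": 0,"ty": 0,"tz": -1,"wx": 0,"wy": 0,"wz": 0,"gripper": 1},{"tx": 0,"ty": 0,"tz": -2,"wx": 0,"wy": 0,"wz": 0,"gripper": 1},{"tx": 0,"ty": 0,"tz": -3,"wx": 0,"wy": 0,"wz": 0,"gripper": 1},{"tx": 0,"ty": 0,"tz": -4,"wx": 0,"wy": 0,"wz": 0,"gripper": 1},{"tx": 0,"ty": 0,"tz": -6,"wx": 0,"wy": 0,"wz": 0,"gripper": 1},{"tx": 0,"ty": 0,"tz": -8,"wx": 0,"wy": 0,"wz": 0,"gripper": 1},{"tx": 0,"ty": 0,"tz": -10,"wx": 0,"wy": 0,"wz": 0,"gripper": 1}]'

```text
time_s: 12.43
eef_pos: [0.5186, -0.0076, 0.176]
ee_rot: [0.0, 0.755, 0.656, -0.0]
contact_force: [0.6, 0.2, -3.0]
grip_width: 0.0138
grip_force: 39.9
```

>>> send_rows --series '[{"tx": 0,"ty": 0,"tz": -6,"wx": 0,"wy": 0,"wz": 0,"gripper": 1},{"tx": 0,"ty": 0,"tz": -15,"wx": 0,"wy": 0,"wz": 0,"gripper": 1},{"tx": 0,"ty": 0,"tz": -25,"wx": 0,"wy": 0,"wz": 0,"gripper": 1},{"tx": 0,"ty": 0,"tz": -35,"wx": 0,"wy": 0,"wz": 0,"gripper": 1},{"tx": 0,"ty": 0,"tz": -46,"wx": 0,"wy": 0,"wz": 0,"gripper": 1},{"tx": 0,"ty": 0,"tz": -57,"wx": 0,"wy": 0,"wz": 0,"gripper": 1},{"tx": 0,"ty": 0,"tz": -68,"wx": 0,"wy": 0,"wz": 0,"gripper": 1},{"tx": 0,"ty": 0,"tz": -79,"wx": 0,"wy": 0,"wz": 0,"gripper": 1},{"tx": 0,"ty": 0,"tz": -90,"wx": 0,"wy": 0,"wz": 0,"gripper": 1},{"tx": 0,"ty": 0,"tz": -101,"wx": 0,"wy": 0,"wz": 0,"gripper": 1},{"tx": 0,"ty": 0,"tz": -112,"wx": 0,"wy": 0,"wz": 0,"gripper": 1},{"tx": 0,"ty": 0,"tz": -122,"wx": 0,"wy": 0,"wz": 0,"gripper": 1},{"tx": 0,"ty": 0,"tz": -130,"wx": 0,"wy": 0,"wz": 0,"gripper": 1},{"tx": 0,"ty": 0,"tz": -135,"wx": 0,"wy": 0,"wz": 0,"gripper": 1},{"tx": 0,"ty": 0,"tz": -135,"wx": 0,"wy": 0,"wz": 0,"gripper": 1}]'

```text
time_s: 13.68
eef_pos: [0.5191, -0.0076, 0.3118]
ee_rot: [0.0, 0.755, 0.656, 0.001]
contact_force: [0.8, 0.7, -1.8]
grip_width: 0.0134
grip_force: 39.9
```

```bash
python3 - <<'E'
from h import *
s=arm.get_state();R=Rq(s['ee_rot']);print(s['eef_pos'],s['contact_force'],s['moment'],s['joint_positions'])
d=np.array([.529,.276,0])-s['eef_pos'];d[2]=0;print('tool shift to tray',R.T@d*1000)
f=grab('wrist');g=grab('side')
a=cv2.resize(f['image'][60:340,140:420],(560,560));b=g['image'][130:300,190:360];b=cv2.resize(b,(240,240))
o=np.zeros((560,800,3),np.uint8);o[:,:560]=a;o[:240,560:]=b;cv2.imwrite('pics/lift.png',o[:,:,::-1])
E
```

```text
[ 0.51908984 -0.00756004  0.31181877] [ 0.75419254  0.66313009 -1.79604263] [-0.05752031 -0.11553636 -0.01367089] [ 0.55150438  0.22334715 -0.75220022  1.63900509  0.1564554   1.33960825
 -0.3632694 ]
tool shift to tray [ 2.82192586e+02 -2.95271305e+01 -8.68939110e-03]
```

View pics/lift.png

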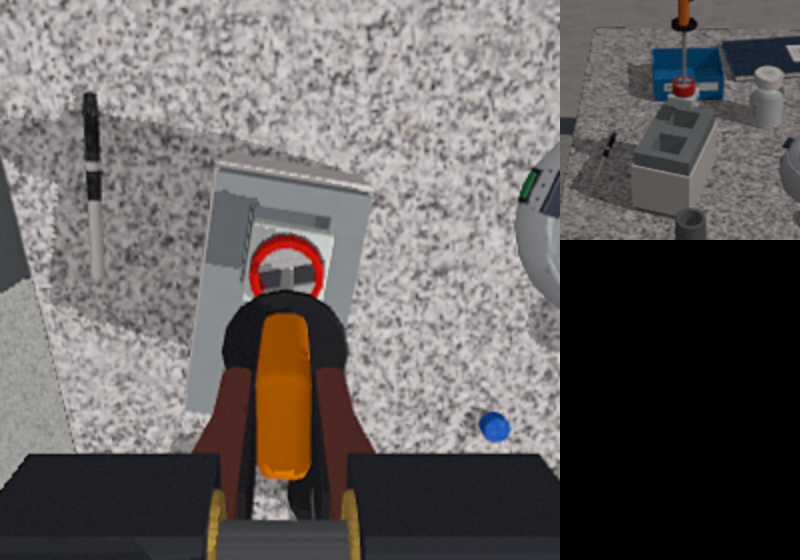

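The carrier hangs level from the key with its head at (287,270). The bar lies across the slot, the side view shows the foot above the block, and the well is empty. Next I'll carry it to the tray.

>>> send_rows --series '[{"tx": 5,"ty": -0.5,"tz": 0,"wx": 0,"wy": 0,"wz": 0,"gripper": 1},{"tx": 18,"ty": -2,"tz": 0,"wx": 0,"wy": 0,"wz": 0,"gripper": 1},{"tx": 38,"ty": -4,"tz": 0,"wx": 0,"wy": 0,"wz": 0,"gripper": 1},{"tx": 62,"ty": -7,"tz": 0,"wx": 0,"wy": 0,"wz": 0,"gripper": 1},{"tx": 88,"ty": -9,"tz": 0,"wx": 0,"wy": 0,"wz": 0,"gripper": 1},{"tx": 114,"ty": -12,"tz": 0,"wx": 0,"wy": 0,"wz": 0,"gripper": 1},{"tx": 140,"ty": -15,"tz": 0,"wx": 0,"wy": 0,"wz": 0,"gripper": 1},{"tx": 166,"ty": -17,"tz": 0,"wx": 0,"wy": 0,"wz": 0,"gripper": 1},{"tx": 192,"ty": -20,"tz": 0,"wx": 0,"wy": 0,"wz": 0,"gripper": 1},{"tx": 218,"ty": -23,"tz": 0,"wx": 0,"wy": 0,"wz": 0,"gripper": 1},{"tx": 242,"ty": -25,"tz": 0,"wx": 0,"wy": 0,"wz": 0,"gripper": 1},{"tx": 262,"ty": -27,"tz": 10,"wx": 0,"wy": 0,"wz": 0,"gripper": 1},{"tx": 276,"ty": -29,"tz": 25,"wx": 0,"wy": 0,"wz": 0,"gripper": 1},{"tx": 281,"ty": -30,"tz": 45,"wx": 0,"wy": 0,"wz": 0,"gripper": 1},{"tx": 282,"ty": -30,"tz": 65,"wx": 0,"wy": 0,"wz": 0,"gripper": 1},{"tx": 282,"ty": -30,"tz": 82,"wx": 0,"wy": 0,"wz": 0,"gripper": 1},{"tx": 282,"ty": -30,"tz": 90,"wx": 0,"wy": 0,"wz": 0,"gripper": 1},{"tx": 282,"ty": -30,"tz": 90,"wx": 0,"wy": 0,"wz": 0,"gripper": 1},{"tx": 282,"ty": -30,"tz": 90,"wx": 0,"wy": 0,"wz": 0,"gripper": 1}]'

```text
time_s: 15.37
eef_pos: [0.5279, 0.2758, 0.2207]
ee_rot: [-0.0, 0.755, 0.656, -0.0]
contact_force: [-0.3, -0.7, -2.0]
grip_width: 0.0137
grip_force: 39.9
```

>>> send_rows --series '[{"tx": 0,"ty": 0,"tz": 6,"wx": 0,"wy": 0,"wz": 0,"gripper": 1},{"tx": 0,"ty": 0,"tz": 16,"wx": 0,"wy": 0,"wz": 0,"gripper": 1},{"tx": 0,"ty": 0,"tz": 28,"wx": 0,"wy": 0,"wz": 0,"gripper": 1},{"tx": 0,"ty": 0,"tz": 40,"wx": 0,"wy": 0,"wz": 0,"gripper": 1},{"tx": 0,"ty": 0,"tz": 49,"wx": 0,"wy": 0,"wz": 0,"gripper": 1},{"tx": 0,"ty": 0,"tz": 55,"wx": 0,"wy": 0,"wz": 0,"gripper": 1},{"tx": 0,"ty": 0,"tz": 57,"wx": 0,"wy": 0,"wz": 0,"gripper": 1},{"tx": 0,"ty": 0,"tz": 58,"wx": 0,"wy": 0,"wz": 0,"gripper": 1},{"tx": 0,"ty": 0,"tz": 59,"wx": 0,"wy": 0,"wz": 0,"gripper": 1},{"tx": 0,"ty": 0,"tz": 60,"wx": 0,"wy": 0,"wz": 0,"gripper": 1},{"tx": 0,"ty": 0,"tz": 61,"wx": 0,"wy": 0,"wz": 0,"gripper": 1},{"tx": 0,"ty": 0,"tz": 61.5,"wx": 0,"wy": 0,"wz": 0,"gripper": 1},{"tx": 0,"ty": 0,"tz": 61.5,"wx": 0,"wy": 0,"wz": 0,"gripper": 1}]'

```text
time_s: 16.45
eef_pos: [0.5281, 0.2757, 0.1593]
ee_rot: [0.0, 0.755, 0.656, 0.0]
contact_force: [-0.4, 0.6, -2.7]
grip_width: 0.0137
grip_force: 39.9
```

Still hanging; slow steps down.

>>> send_rows --series '[{"tx": 0,"ty": 0,"tz": 0.5,"wx": 0,"wy": 0,"wz": 0,"gripper": 1},{"tx": 0,"ty": 0,"tz": 1,"wx": 0,"wy": 0,"wz": 0,"gripper": 1},{"tx": 0,"ty": 0,"tz": 1.5,"wx": 0,"wy": 0,"wz": 0,"gripper": 1},{"tx": 0,"ty": 0,"tz": 2,"wx": 0,"wy": 0,"wz": 0,"gripper": 1},{"tx": 0,"ty": 0,"tz": 2.5,"wx": 0,"wy": 0,"wz": 0,"gripper": 1},{"tx": 0,"ty": 0,"tz": 3,"wx": 0,"wy": 0,"wz": 0,"gripper": 1},{"tx": 0,"ty": 0,"tz": 3.5,"wx": 0,"wy": 0,"wz": 0,"gripper": 1},{"tx": 0,"ty": 0,"tz": 3.5,"wx": 0,"wy": 0,"wz": 0,"gripper": 1}]'

```text
time_s: 17.12
eef_pos: [0.528, 0.2757, 0.1557]
ee_rot: [0.0, 0.755, 0.656, -0.0]
contact_force: [-1.3, -0.1, -1.4]
grip_width: 0.0136
grip_force: 39.9
```

```bash
cat > k.py <<'E'
from h import *
from b import rect
s=arm.get_state();print(s['time_s'],s['eef_pos'],s['contact_force'],s['moment'])
f=grab('wrist');P=cloud(f).reshape(-1,3);I=f['image'].reshape(-1,3).astype(int)
m=np.hypot(P[:,0]-.528,P[:,1]-.276)<.04
red=m&(I[:,0]>1.6*I[:,1])&(I[:,0]>1.6*I[:,2])&(abs(I[:,1]-I[:,2])<30)&(P[:,2]<.07);print('red z',red.sum(),np.percentile(P[red],[10,50,90],axis=0))
ft=m&(abs(P[:,2]-.02)<.004);rect(P[ft],'foot')
cv2.imwrite('pics/k%d.png'%int(s['time_s']*10),cv2.resize(f['image'][90:330,150:450,::-1],None,fx=2.4,fy=2.4,interpolation=cv2.INTER_CUBIC))
E
python3 k.py
```

```text
17.1167 [0.528  0.2757 0.1557] [-1.2525 -0.1304 -1.3972] [-0.0431 -0.0599  0.0216]
red z 418 [[0.514  0.2707 0.024 ]
 [0.5304 0.2854 0.0359]
 [0.5445 0.2925 0.0372]]
foot 655 [529.2 275.3] [41.5 42. ] 73.0 zmax 0.0238608274548594
```

The carrier stands on the tray floor, with the foot top at z about 0.02 and the weight off the key. Turning the key back in line.

>>> send_rows --series '[{"tx": 0,"ty": 0,"tz": 0,"wx": 0,"wy": 0,"wz": 6,"gripper": 1},{"tx": 0.2,"ty": 0.1,"tz": 0,"wx": 0,"wy": 0,"wz": 12,"gripper": 1},{"tx": 0.3,"ty": 0.1,"tz": 0,"wx": 0,"wy": 0,"wz": 18,"gripper": 1},{"tx": 0.4,"ty": 0.2,"tz": 0,"wx": 0,"wy": 0,"wz": 24,"gripper": 1},{"tx": 0.4,"ty": 0.2,"tz": 0,"wx": 0,"wy": 0,"wz": 30,"gripper": 1},{"tx": 0.5,"ty": 0.3,"tz": 0,"wx": 0,"wy": 0,"wz": 36,"gripper": 1},{"tx": 0.6,"ty": 0.3,"tz": 0,"wx": 0,"wy": 0,"wz": 42,"gripper": 1},{"tx": 0.6,"ty": 0.4,"tz": 0,"wx": 0,"wy": 0,"wz": 48,"gripper": 1},{"tx": 0.7,"ty": 0.4,"tz": 0,"wx": 0,"wy": 0,"wz": 54,"gripper": 1},{"tx": 0.8,"ty": 0.5,"tz": 0,"wx": 0,"wy": 0,"wz": 60,"gripper": 1},{"tx": 0.9,"ty": 0.5,"tz": 0,"wx": 0,"wy": 0,"wz": 66,"gripper": 1},{"tx": 1,"ty": 0.6,"tz": 0,"wx": 0,"wy": 0,"wz": 72,"gripper": 1},{"tx": 1,"ty": 0.6,"tz": 0,"wx": 0,"wy": 0,"wz": 78,"gripper": 1},{"tx": 1,"ty": 0.6,"tz": 0,"wx": 0,"wy": 0,"wz": 79,"gripper": 1},{"tx": 1,"ty": 0.6,"tz": 0,"wx": 0,"wy": 0,"wz": 79,"gripper": 1}]'

```text
time_s: 18.42
eef_pos: [0.5287, 0.2768, 0.1558]
ee_rot: [0.0, 1.0, 0.027, 0.0]
contact_force: [-0.5, 0.3, -0.8]
grip_width: 0.0136
grip_force: 39.9
```

```bash
cat >> k.py <<'E'
sl=(np.hypot(P[:,0]-.5292,P[:,1]-.2753)<.016)&(P[:,2]<.032)&(P[:,2]>.012);rect(P[sl],'slot');print(s['joint_positions'])
E
python3 k.py; ls -t pics|head -1
```

```text
18.4167 [0.5287 0.2768 0.1558] [-0.5422  0.338  -0.7697] [ 0.0344  0.0205 -0.0307]
red z 411 [[0.5239 0.2599 0.0244]
 [0.5401 0.2766 0.036 ]
 [0.5463 0.2909 0.0371]]
foot 579 [528.9 275.1] [42. 42.] 72.9 zmax 0.02367663788610086
slot 153 [528.4 274.7] [22.1 10. ] 2.8 zmax 0.030982421819993333
[-0.2121  0.4439 -0.4752  1.689   0.227   1.0636 -2.2748]
k184.png
```

>>> send_rows --series '[{"tx": 0,"ty": 0.7,"tz": 0,"wx": 0,"wy": 0,"wz": 0,"gripper": 1},{"tx": 0,"ty": 0.7,"tz": -1,"wx": 0,"wy": 0,"wz": 0,"gripper": 1},{"tx": 0,"ty": 0.7,"tz": -2,"wx": 0,"wy": 0,"wz": 0,"gripper": 1},{"tx": 0,"ty": 0.7,"tz": -3,"wx": 0,"wy": 0,"wz": 0,"gripper": 1},{"tx": 0,"ty": 0.7,"tz": -4,"wx": 0,"wy": 0,"wz": 0,"gripper": 1},{"tx": 0,"ty": 0.7,"tz": -5,"wx": 0,"wy": 0,"wz": 0,"gripper": 1},{"tx": 0,"ty": 0.7,"tz": -6,"wx": 0,"wy": 0,"wz": 0,"gripper": 1},{"tx": 0,"ty": 0.7,"tz": -6,"wx": 0,"wy": 0,"wz": 0,"gripper": 1}]'

```text
time_s: 19.13
eef_pos: [0.5289, 0.2761, 0.162]
ee_rot: [-0.0, 1.0, 0.026, 0.0]
contact_force: [-0.0, -0.4, -0.9]
grip_width: 0.014
grip_force: 39.9
```

```bash
python3 k.py
```

```text
19.1333 [0.5289 0.2761 0.162 ] [-0.0107 -0.4477 -0.9348] [ 0.0183 -0.0541  0.0526]
red z 404 [[0.5226 0.2598 0.0248]
 [0.5397 0.2759 0.036 ]
 [0.5461 0.2907 0.0371]]
foot 578 [529.2 275. ] [41.9 41.6] 72.8 zmax 0.023928306332681504
slot 110 [527.3 274.9] [24.  10.2] 2.8 zmax 0.03196891253545531
[-0.2092  0.4375 -0.4768  1.6828  0.223   1.0751 -2.272 ]
```

>>> send_rows --series '[{"tx": 0,"ty": 0,"tz": -2,"wx": 0,"wy": 0,"wz": 0,"gripper": 1},{"tx": 0,"ty": 0,"tz": -4,"wx": 0,"wy": 0,"wz": 0,"gripper": 1},{"tx": 0,"ty": 0,"tz": -6,"wx": 0,"wy": 0,"wz": 0,"gripper": 1},{"tx": 0,"ty": 0,"tz": -8,"wx": 0,"wy": 0,"wz": 0,"gripper": 1},{"tx": 0,"ty": 0,"tz": -10,"wx": 0,"wy": 0,"wz": 0,"gripper": 1},{"tx": 0,"ty": 0,"tz": -13,"wx": 0,"wy": 0,"wz": 0,"gripper": 1},{"tx": 0,"ty": 0,"tz": -20,"wx": 0,"wy": 0,"wz": 0,"gripper": 1}]'

```text
time_s: 19.77
eef_pos: [0.5284, 0.2757, 0.1814]
ee_rot: [0.0, 1.0, 0.026, -0.001]
contact_force: [-0.5, 0.1, -1.8]
grip_width: 0.0139
grip_force: 39.9
```

```bash
python3 k.py; python3 - <<'E'
from h import *
s=arm.get_state();R=Rq(s['ee_rot']);print(R.T@(np.array([.5314,-.2464,.30])-s['eef_pos'])*1000)
E
```

```text
19.7667 [0.5284 0.2757 0.1814] [-0.5318  0.0717 -1.7795] [-0.0249  0.0305 -0.002 ]
red z 418 [[0.5167 0.2603 0.0245]
 [0.5369 0.2764 0.0361]
 [0.5459 0.2905 0.0372]]
foot 569 [529.1 274.9] [42.  41.5] 72.9 zmax 0.02395752515857902
slot 129 [527.5 274.8] [24.9  9.8] 2.8 zmax 0.031870551619223975
[-0.2052  0.4197 -0.481   1.6603  0.2114  1.115  -2.2624]
[ -25.29724126  521.99102076 -116.87466259]
```

The key is free and the carrier's pose has not changed. Going back to the stand.

>>> send_rows --series '[{"tx": 0,"ty": 0,"tz": -30,"wx": 0,"wy": 0,"wz": 0,"gripper": 1},{"tx": 0,"ty": 0,"tz": -65,"wx": 0,"wy": 0,"wz": 0,"gripper": 1},{"tx": 0,"ty": 5,"tz": -98,"wx": 0,"wy": 0,"wz": 0,"gripper": 1},{"tx": -1,"ty": 25,"tz": -115,"wx": 0,"wy": 0,"wz": 0,"gripper": 1},{"tx": -3,"ty": 55,"tz": -117,"wx": 0,"wy": 0,"wz": 0,"gripper": 1},{"tx": -4,"ty": 90,"tz": -117,"wx": 0,"wy": 0,"wz": 0,"gripper": 1},{"tx": -6,"ty": 125,"tz": -117,"wx": 0,"wy": 0,"wz": 0,"gripper": 1},{"tx": -8,"ty": 160,"tz": -117,"wx": 0,"wy": 0,"wz": 0,"gripper": 1},{"tx": -9,"ty": 195,"tz": -117,"wx": 0,"wy": 0,"wz": 0,"gripper": 1},{"tx": -11,"ty": 230,"tz": -117,"wx": 0,"wy": 0,"wz": 0,"gripper": 1},{"tx": -13,"ty": 265,"tz": -117,"wx": 0,"wy": 0,"wz": 0,"gripper": 1},{"tx": -15,"ty": 300,"tz": -117,"wx": 0,"wy": 0,"wz": 0,"gripper": 1},{"tx": -16,"ty": 335,"tz": -117,"wx": 0,"wy": 0,"wz": 0,"gripper": 1},{"tx": -18,"ty": 370,"tz": -117,"wx": 0,"wy": 0,"wz": 0,"gripper": 1},{"tx": -20,"ty": 405,"tz": -117,"wx": 0,"wy": 0,"wz": 0,"gripper": 1},{"tx": -21,"ty": 440,"tz": -117,"wx": 0,"wy": 0,"wz": 0,"gripper": 1},{"tx": -23,"ty": 475,"tz": -117,"wx": 0,"wy": 0,"wz": 0,"gripper": 1},{"tx": -24,"ty": 505,"tz": -117,"wx": 0,"wy": 0,"wz": 0,"gripper": 1},{"tx": -25,"ty": 522,"tz": -117,"wx": 0,"wy": 0,"wz": 0,"gripper": 1},{"tx": -25,"ty": 522,"tz": -117,"wx": 0,"wy": 0,"wz": 0,"gripper": 1}]'

```text
time_s: 21.48
eef_pos: [0.5302, -0.2519, 0.2986]
ee_rot: [0.001, 1.0, 0.023, -0.0]
contact_force: [-0.3, -0.3, -1.0]
grip_width: 0.0138
grip_force: 39.9
```

>>> send_rows --series '[{"tx": 0,"ty": 0,"tz": 0,"wx": 0,"wy": 0,"wz": 0,"gripper": 1},{"tx": 0,"ty": 0,"tz": 0,"wx": 0,"wy": 0,"wz": 0,"gripper": 1},{"tx": 0,"ty": 0,"tz": 0,"wx": 0,"wy": 0,"wz": 0,"gripper": 1}]'

```text
time_s: 21.73
eef_pos: [0.5318, -0.2449, 0.2991]
ee_rot: [-0.0, 1.0, 0.028, 0.0]
contact_force: [0.1, 0.0, -0.8]
grip_width: 0.0139
grip_force: 39.9
```

```bash
python3 - <<'E'
from h import *
s=arm.get_state();R=Rq(s['ee_rot']);print(s['eef_pos'],s['joint_positions'],R.T@(np.array([.5314,-.2464,.138])-s['eef_pos'])*1000)
f=grab('wrist');cv2.imwrite('pics/st.png',cv2.resize(f['image'][100:280,180:400,::-1],None,fx=3,fy=3,interpolation=cv2.INTER_CUBIC))
E
```

```text
[ 0.53182905 -0.24485777  0.29905887] [ 0.51621476  0.28695564 -0.21662008  1.53389482  0.06208454  1.32720534
 -1.22244157] [ -0.60068446   1.58997588 161.05785512]
```

View pics/st.png

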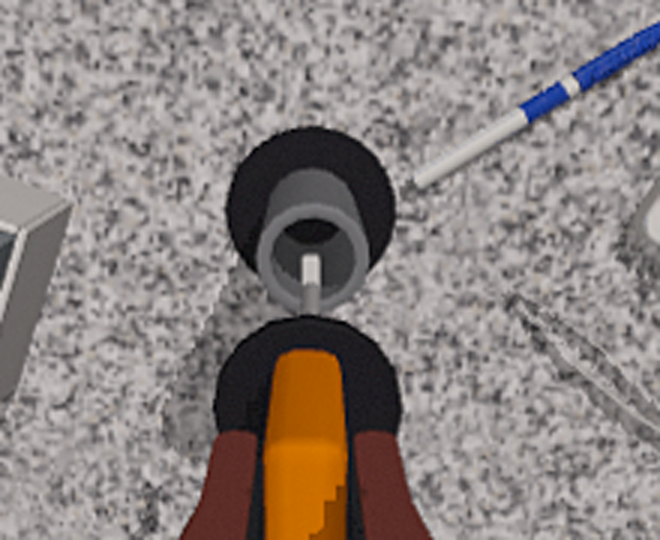

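The bar at (312,268) hangs centred over the tube mouth at (312,250). Lowering it.

>>> send_rows --series '[{"tx": -0.5,"ty": 0.5,"tz": 8,"wx": 0,"wy": 0,"wz": 0,"gripper": 1},{"tx": -0.5,"ty": 0.5,"tz": 25,"wx": 0,"wy": 0,"wz": 0,"gripper": 1},{"tx": -0.5,"ty": 0.5,"tz": 32,"wx": 0,"wy": 0,"wz": 0,"gripper": 1},{"tx": -0.5,"ty": 0.5,"tz": 42,"wx": 0,"wy": 0,"wz": 0,"gripper": 1},{"tx": -0.5,"ty": 0.5,"tz": 55,"wx": 0,"wy": 0,"wz": 0,"gripper": 1},{"tx": -0.5,"ty": 0.5,"tz": 70,"wx": 0,"wy": 0,"wz": 0,"gripper": 1},{"tx": -0.5,"ty": 0.5,"tz": 88,"wx": 0,"wy": 0,"wz": 0,"gripper": 1},{"tx": -0.5,"ty": 0.5,"tz": 106,"wx": 0,"wy": 0,"wz": 0,"gripper": 1},{"tx": -0.5,"ty": 0.5,"tz": 124,"wx": 0,"wy": 0,"wz": 0,"gripper": 1},{"tx": -0.5,"ty": 0.5,"tz": 140,"wx": 0,"wy": 0,"wz": 0,"gripper": 1},{"tx": -0.5,"ty": 0.5,"tz": 150,"wx": 0,"wy": 0,"wz": 0,"gripper": 1},{"tx": -0.5,"ty": 0.5,"tz": 156,"wx": 0,"wy": 0,"wz": 0,"gripper": 1},{"tx": -0.5,"ty": 0.5,"tz": 158,"wx": 0,"wy": 0,"wz": 0,"gripper": 1},{"tx": -0.5,"ty": 0.5,"tz": 159,"wx": 0,"wy": 0,"wz": 0,"gripper": 1},{"tx": -0.5,"ty": 0.5,"tz": 160,"wx": 0,"wy": 0,"wz": 0,"gripper": 1},{"tx": -0.5,"ty": 0.5,"tz": 160,"wx": 0,"wy": 0,"wz": 0,"gripper": 1}]'

```text
time_s: 23.12
eef_pos: [0.5314, -0.2473, 0.1394]
ee_rot: [0.0, 1.0, 0.026, 0.001]
contact_force: [-0.6, -0.7, -1.3]
grip_width: 0.0135
grip_force: 39.9
```

>>> send_rows --series '[{"tx": 0,"ty": -0.7,"tz": 0.5,"wx": 0,"wy": 0,"wz": 0,"gripper": 1},{"tx": 0,"ty": -0.7,"tz": 1,"wx": 0,"wy": 0,"wz": 0,"gripper": 1},{"tx": 0,"ty": -0.7,"tz": 1.5,"wx": 0,"wy": 0,"wz": 0,"gripper": 1},{"tx": 0,"ty": -0.7,"tz": 1.5,"wx": 0,"wy": 0,"wz": 0,"gripper": 1}]'

```text
time_s: 23.45
eef_pos: [0.5313, -0.2465, 0.138]
ee_rot: [0.0, 1.0, 0.026, 0.0]
contact_force: [-0.2, -0.7, 4.3]
grip_width: 0.0139
grip_force: 39.9
```

The collar rests on the rim at a light 4 N, so I'll release and retreat.

>>> send_rows --series '[{"tx": 0,"ty": 0,"tz": -0.3,"wx": 0,"wy": 0,"wz": 0,"gripper": 1},{"tx": 0,"ty": 0,"tz": -0.3,"wx": 0,"wy": 0,"wz": 0,"gripper": -1},{"tx": 0,"ty": 0,"tz": -0.3,"wx": 0,"wy": 0,"wz": 0,"gripper": -1},{"tx": 0,"ty": 0,"tz": -0.3,"wx": 0,"wy": 0,"wz": 0,"gripper": -1},{"tx": 0,"ty": 0,"tz": -0.3,"wx": 0,"wy": 0,"wz": 0,"gripper": -1},{"tx": 0,"ty": 0,"tz": -0.3,"wx": 0,"wy": 0,"wz": 0,"gripper": -1},{"tx": 0,"ty": 0,"tz": -0.3,"wx": 0,"wy": 0,"wz": 0,"gripper": -1},{"tx": 0,"ty": 0,"tz": -0.3,"wx": 0,"wy": 0,"wz": 0,"gripper": -1},{"tx": 0,"ty": 0,"tz": -10,"wx": 0,"wy": 0,"wz": 0,"gripper": -1},{"tx": 0,"ty": 0,"tz": -30,"wx": 0,"wy": 0,"wz": 0,"gripper": -1},{"tx": 0,"ty": 0,"tz": -65,"wx": 0,"wy": 0,"wz": 0,"gripper": -1},{"tx": 0,"ty": 0,"tz": -100,"wx": 0,"wy": 0,"wz": 0,"gripper": -1},{"tx": -30,"ty": 0,"tz": -130,"wx": 0,"wy": 0,"wz": 0,"gripper": -1},{"tx": -60,"ty": 0,"tz": -150,"wx": 0,"wy": 0,"wz": 0,"gripper": -1},{"tx": -90,"ty": 0,"tz": -160,"wx": 0,"wy": 0,"wz": 0,"gripper": -1},{"tx": -90,"ty": 0,"tz": -160,"wx": 0,"wy": 0,"wz": 0,"gripper": -1},{"tx": -90,"ty": 0,"tz": -160,"wx": 0,"wy": 0,"wz": 0,"gripper": -1}]'

```text
time_s: 24.87
eef_pos: [0.4405, -0.2519, 0.2992]
ee_rot: [0.001, 1.0, 0.025, 0.001]
contact_force: [-0.2, 1.0, -0.8]
grip_width: 0.088
grip_force: 0.0
```

```bash
python3 - <<'E'
from h import *
from b import rect
s=arm.get_state();print(s['time_s'],s['eef_pos'],s['contact_force'])
f=grab('wrist');P=cloud(f).reshape(-1,3);I=f['image'].reshape(-1,3).astype(int)
rect(P[(np.hypot(P[:,0]-.53,P[:,1]+.247)<.04)&(I[:,0]>1.6*I[:,2])&(abs(P[:,2]-.179)<.008)],'keytop')
a=grab('scene')['image'][130:380,120:400];b=grab('side')['image'][140:350,190:400]
o=np.zeros((500,800,3),np.uint8);o[:,:480]=cv2.resize(a,(480,500));o[:320,480:]=cv2.resize(b,(320,320));cv2.imwrite('pics/end.png',o[:,:,::-1])
E
```

```text
24.8667 [ 0.4405 -0.2519  0.2992] [-0.1804  1.0076 -0.8174]
keytop 506 [ 530.5 -246.9] [29.1 12.7] 2.5 zmax 0.18035868004439498
```

View pics/end.png

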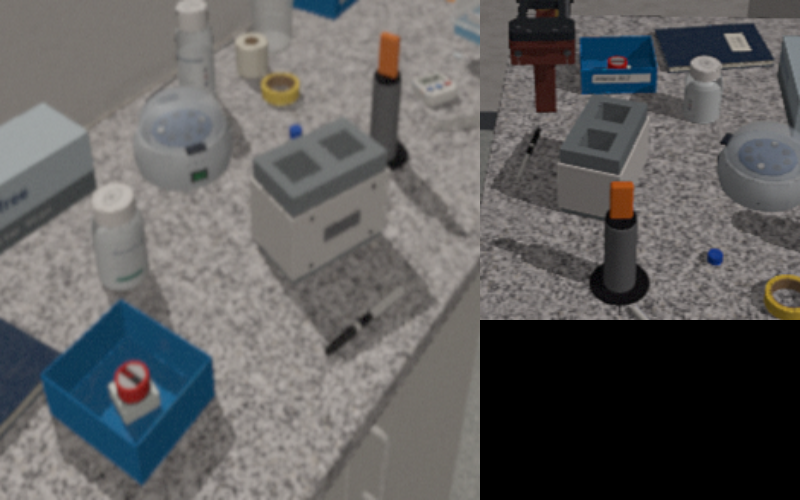

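The red carrier stands upright in the tray at (133,388) and the key hangs in its stand at (387,90). The bottle, marker and cap are where they were, so I'll hand in.

```bash
python3 -c "
from plant import arm
print(arm.sign_off())"
```

```text
the job is handed in; nothing more can be done
None
```

The red carrier is standing upright on the tray floor, the key is back in its stand, nothing else looked disturbed, and the job was handed in at about 25 s; sign-off returned no verdict.

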